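# Fit the last wheel to the model car with its axle pin

## Robot

A 6-joint arm with a two-finger parallel gripper is mounted at the origin on the work surface. World frame = base frame: x ahead of the robot, y to its left, z up, the work surface at z = 0. Lengths are in m, angles in rad, forces in N, time in s.
With the tool pointing down it reaches from about 0.3 to 0.85 m from the base axis. Payload 5.4 kg.
Tool frame: the origin (TCP) lies midway between the tips of the shut fingers; the grasp point (between the pads) lies r.pinch_z behind it (r.pinch_z is the distance from the TCP to the grasp point, in m); z points along the fingers, y is the direction in which the jaws open and shut (so a half turn about z gives the same grasp; the last joint's range is limited). The gripper opens to 85 mm and grips with 20 to 120 N. Pads are 22 mm wide; open, the fingers measure 114 mm over their backs; the gripper's body (76 mm by 85 mm) begins 54 mm behind the grasp point. The pads swing forward as they close: fully open they stand 13 mm farther back than shut.
Start: joints at [-1.446, 0.158, 1.597, -0, 1.386, -0.21], TCP at [0.189, -0.543, 0.231] pointing down, gripper open.
Joint ranges: [-2.91, 2.91], [-0.94, 2.29], [0.18, 2.7], [-1.29, 4.43], [0.17, 2.64], [-3, 3]. Speed limits (rad/s): [2.57, 2.57, 3.14, 3.14, 3.14, 3.14].

## Interface

Orientations are given as [roll, pitch, yaw] about the fixed x, y, z axes, in that order (R = Rz(yaw) Ry(pitch) Rx(roll)).
In Python, from cell import r, get_image, get_calibration gives the robot as it stands.
- The arm moves only by the tool play_rows, never from a script. Its argument "rows" is a list of rows, each a list of 3 entries, a list of its own where there are three numbers: the finger opening in m, from 0 to 0.0854, then the shift along the tool's x, y, z in m, then the turn about the tool's z in rad. A call has 1 to 20 rows; each row shifts and turns the pose as measured when the row begins, along the tool's axes as they then stand; what a row does not reach is not made up. A row lasts 1/8 s, in which the tool goes at most 62.5 mm and 10.7 degrees, less where a joint would pass 70% of its speed; a pose out of reach is approached as far as the arm can. A call with a gripper value outside its range is refused whole. The fingers move at their own pace and stop on an object; "grip_force" is the grip in N (left out, the last holds). Time passes only in rows, so rows that do not move let the fingers close. It gives the time, the measured TCP pose, the force and the opening at its end, in the units of the state.
- r.sense(): the state, without advancing time (a new reading comes with each control period).
- get_image(name): name is "scene" or "top"; returns the picture (480x640x3 uint8, blue, green, red); there is no depth.
- get_calibration(name): a dict with "K" (3x3 intrinsics, pixels), "k1" (the pictures are not rectified: a ray, as slopes to the right and down, at radius r is drawn at 1 + k1 r^2 times it, then the intrinsics apply), "cam_to_world" (4x4, takes a point from camera to world coordinates). Camera axes: x right, y up, looking along -z (the intrinsics and any distortion apply to the point x, -y, -z); pixel columns grow to the right and rows downward; lengths in m; the calibration is good to about 2 mm. A picture is of the moment at which its call begins. get_calibration takes no time and is no camera call.
- r.sign_off(): hands the job in, once; it reports no verdict.
The state is a dict: "time_s": time; "joint_pos": joint angles; "qvel": joint speeds; "effort": joint torques, N m; "tcp_pos": TCP position; "tool_rot": TCP orientation; "contact_force": force on the tool from outside, world axes, zero at the start; "torque": the same for the moment, N m; "gripper_width": opening from 0.0 (shut) to 1.0 (fully open).
Only numpy, scipy, OpenCV 4.12 (cv2) and the standard library are available. Lean on these libraries where they do the work, as an engineer would, in place of code of your own. Each camera call takes 0.05 s, during which the arm holds its last target. There are 200 camera calls.

## Task

On the art-room bench, lay the plywood wheel with the red hub, hub up, on the side of the yellow model car so that its hole lines up with the car's bare axle hole. Then take the red-capped axle pin from the wooden rack and push it down through wheel and car until its collar sits on the hub, and let go. Leave the blue-capped pin in the rack.

Things in the scene. Friction and masses are not known exactly. Their poses are not given: they have to be found in the camera images.
- axle_hole (a point): Mouth centre of the bare vertical hole (23 mm wide, 50 deep), 60 mm above the bench, in a yellow wooden car (240 x 70 mm, 50 thick, cabin on one long edge) lying on its side, screwed to a fixed 270 x 150 mm board. z up; x runs along the car to its other wheel, already fitted 150 mm away, its red hub and pin cap reaching 137 mm above the bench.
- red_wheel_center (a point): Centre, half-way up, of the loose plywood wheel lying hub up: disc 84 mm across, 12 thick; on it a red hub 38 mm across, 20 tall (to grip from above); 32 mm tall in all, a 23 mm hole right through. z up its axis. 70 g. A blue-hubbed wheel nearby, its hole too small, is not wanted.
- red_pin_grip (a point): Half height of the pin's red upright grip, a cylinder 22 mm across, 40 tall. Under it a red collar 36 mm across, 5 thick, resting on a fixed wooden rack 68 mm high; then a steel shaft 12 mm across, 62 long, hanging in the rack, its last 12 mm tapered; its end is 87 mm below this point. z up the pin; x at the start along the row of two pins, 90 mm apart. 80 g.
- blue_pin_grip (a point): The same point of the blue-capped pin of equal size in the rack's other hole; it stays there.
There are look-alikes about, which are no part of the job. What is shaped like the part that bears red_wheel_center but orange is not meant.

How it is judged:
On the way:
1. the red-hubbed wheel lies flat on the car, its hole lined up with the axle hole, before the pin is brought (horizontal distance between red_wheel_center and axle_hole below 0.012 m and z of red_wheel_center in the frame of axle_hole between 0.011 and 0.021 m and angle between red_wheel_center's own z axis and vertical below 0.15 rad and horizontal distance between red_pin_grip and axle_hole above 0.05 m), for 0.2 s.
At the end, for the whole second after the job is handed in: Red-hubbed wheel flat on the car, hub up, within 12 mm of the axle hole (0.15 rad, 5 mm in height); red pin upright (0.15 rad) through both, within 12 mm of the hole's axis, collar within 5 mm of the hub; blue pin within 30 mm of its start in the rack (horizontal distance between each of red_wheel_center, red_pin_grip and axle_hole below 0.012 m and z of red_wheel_center in the frame of axle_hole between 0.011 and 0.021 m and angle between each of red_wheel_center, red_pin_grip's own z axis and vertical below 0.15 rad and z of red_pin_grip in the frame of axle_hole between 0.05 and 0.062 m and distance of blue_pin_grip from where it was at the start of the episode below 0.03 m); the robot touches nothing.
It fails at once if the blue-capped pin is pulled out of the rack or knocked over (distance of blue_pin_grip from where it was at the start of the episode above 0.04 m).
It also fails if it takes over 64 s, if anything falls off the work surface, if the arm or the gripper's body presses on something with over 40 N, if the wrist force passes 120 N, or if a joint passes its speed limit or range.

## Working session

There is one attempt and no reset: what is moved stays moved. The work goes in short steps, Python scripts to look and compute and a tool call to move; the robot and the scene stay as the last step left them, time stands still between calls to the robot, and variables do not carry over. Pictures are saved under pics/ and viewed, about 8 in all and at most 12, crops included, and the job is handed in when it is done.

Besides the shell and the picture viewer there is one more tool, called after ">>>" as name(argument=value, ...), one argument or row to a line, values as JSON. play_rows: Moves the arm, as the interface text tells. Its arguments: {"type":"object","properties":{"rows":{"type":"array"},"grip_force":{"type":"number"}},"required":["rows"]}

```bash
mkdir -p pics; python3 - <<'E'
from cell import r,get_image,get_calibration
import cv2
for n in("scene","top"):
    cv2.imwrite(f"pics/{n}0.png",get_image(n)); c=get_calibration(n); print(n,c)
s=r.sense();print(s,r.pinch_z)
E
```

```text
scene {'K': array([[587.12523992,   0.        , 311.65937351],
       [  0.        , 587.12523992, 238.68012706],
       [  0.        ,   0.        ,   1.        ]]), 'k1': -0.045743625254884394, 'cam_to_world': array([[-0.87467207, -0.24248152,  0.41970403,  1.05425281],
       [ 0.48463585, -0.45314929,  0.74818702,  0.8554536 ],
       [ 0.00876706,  0.85782191,  0.51387227,  0.67293233],
       [ 0.        ,  0.        ,  0.        ,  1.        ]])}
top {'K': array([[486.2388339 ,   0.        , 326.11327266],
       [  0.        , 486.2388339 , 236.00536547],
       [  0.        ,   0.        ,   1.        ]]), 'k1': -0.1159271936826606, 'cam_to_world': array([[-0.02408401,  0.98284903, -0.18283254,  0.3988922 ],
       [-0.9996165 , -0.02617605, -0.00903741, -0.02047231],
       [-0.01366824,  0.18254477,  0.98310253,  1.03932349],
       [ 0.        ,  0.        ,  0.        ,  1.        ]])}
{'time_s': 0.1, 'joint_pos': array([-1.44609730e+00,  1.58984035e-01,  1.59811008e+00,  2.30080888e-05,
        1.38621006e+00, -2.10080271e-01]), 'qvel': array([-0.00057646, -0.000434  , -0.00338442,  0.00185562, -0.00037845,
       -0.00062185]), 'effort': array([ 4.95008408e-04, -3.96991146e+01, -3.32337463e+01, -6.05338687e-05,
        4.16771014e-03, -2.14321966e-05]), 'tcp_pos': array([ 0.1888508 , -0.54252782,  0.23041459]), 'tool_rot': array([-3.13992348e+00, -3.79030107e-04,  3.34774737e-01]), 'contact_force': array([ 0.11477836,  0.28217932, -0.09327493]), 'torque': array([ 0.00779392, -0.00460944,  0.04251014]), 'gripper_width': 1.0009956999821883} 0.0187
```

View pics/scene0.png

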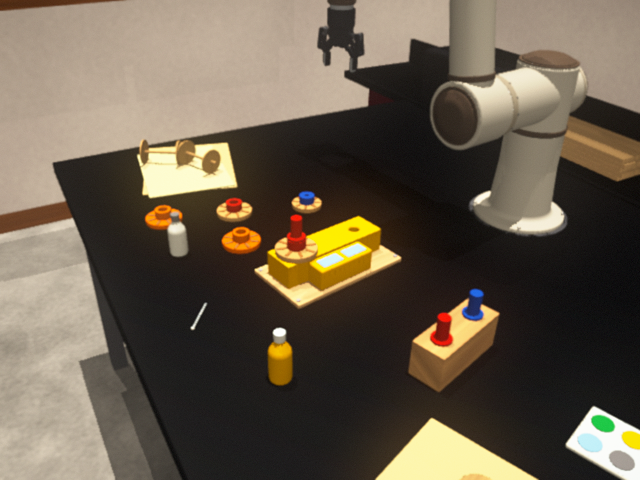

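View pics/top0.png

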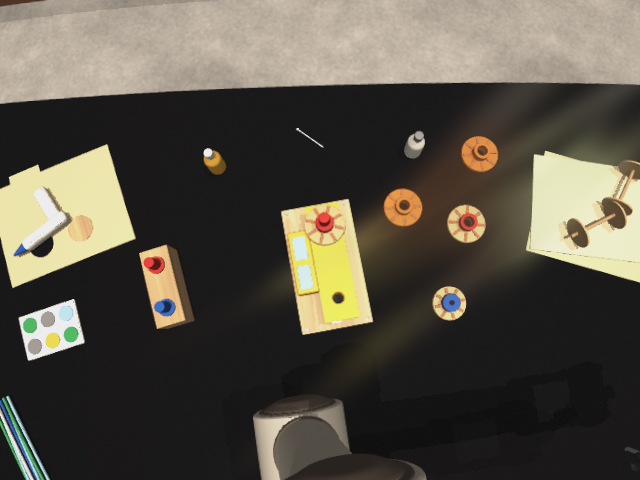

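Top view: red wheel (467,223), blue wheel (450,303), axle hole (338,298), fitted wheel (325,223), red pin (154,264), blue pin (165,307). Scene view: red wheel (234,209), hole (354,229), red pin (443,330), blue pin (475,305). The orange wheels at top (403,207) and (480,153) are look-alikes. Next: measure blobs and take enlarged crops.

```bash
cat > h.py <<'E'
import numpy as np,cv2
from cell import r,get_image,get_calibration
C={n:get_calibration(n) for n in("scene","top")}
def ray(n,p):
    c=C[n];K=c["K"];k=c["k1"]
    m=cv2.undistortPoints(np.array([[p]],float),K,np.array([k,0,0,0.]))[0,0]
    M=c["cam_to_world"];d=M[:3,:3]@np.array([m[0],-m[1],-1]);return M[:3,3],d/np.linalg.norm(d)
def plane(n,p,z):
    o,d=ray(n,p);return o+d*(z-o[2])/d[2]
def tri(ps,pt):
    o1,d1=ray("scene",ps);o2,d2=ray("top",pt)
    A=np.stack([d1,-d2],1);t=np.linalg.lstsq(A,o2-o1,rcond=None)[0]
    a,b=o1+d1*t[0],o2+d2*t[1];return (a+b)/2,np.linalg.norm(a-b)
def proj(n,P):
    c=C[n];M=c["cam_to_world"];q=M[:3,:3].T@(np.array(P)-M[:3,3]);m=np.array([q[0],-q[1]])/-q[2]
    m=m*(1+c["k1"]*(m@m));return c["K"][:2,:2]@m+c["K"][:2,2]
def red(im):
    h=cv2.cvtColor(im,cv2.COLOR_BGR2HSV);H,S,V=cv2.split(h)
    return ((((H<6)|(H>172))&(S>170)&(V>60))*255).astype(np.uint8)
def blue(im):
    h=cv2.cvtColor(im,cv2.COLOR_BGR2HSV);H,S,V=cv2.split(h)
    return (((H>100)&(H<130)&(S>120)&(V>50))*255).astype(np.uint8)
def blobs(m,amin=30):
    n,l,s,c=cv2.connectedComponentsWithStats(m);return [(s[i].tolist(),c[i].round(1).tolist()) for i in range(1,n) if s[i][4]>=amin]
E
python3 - <<'E'
from h import *
S=cv2.imread("pics/scene0.png");T=cv2.imread("pics/top0.png")
for n,im in(("s",S),("t",T)):
    print(n,"red",blobs(red(im)),"blue",blobs(blue(im)))
def crop(im,cx,cy,w=25,h=None):
    return cv2.resize(im[cy-w:cy+w,cx-w:cx+w],(266,266),interpolation=cv2.INTER_CUBIC)
row=lambda im,l:np.hstack([crop(im,*p) for p in l])
cv2.imwrite("pics/c.png",np.vstack([row(S,[(234,209),(354,229),(443,330)]),row(T,[(467,223),(338,298),(154,264)])]))
# wheel disc ellipse: bright & not black
for n,im,c in(("scene",S,(234,209)),("top",T,(467,223))):
    g=(im.max(2)>90).astype(np.uint8)*255
    w=30;sub=g[c[1]-w:c[1]+w,c[0]-w:c[0]+w]
    k=max(cv2.findContours(sub,0,1)[0],key=cv2.contourArea)
    e=cv2.fitEllipse(cv2.convexHull(k));print(n,"disc",e[0][0]+c[0]-w,e[0][1]+c[1]-w,e[1:],cv2.boundingRect(k))
for n,im,c in(("scene",S,(354,229)),("top",T,(338,298))):
    w=14;sub=im[c[1]-w:c[1]+w,c[0]-w:c[0]+w];m=(sub.max(2)<110).astype(np.uint8)*255
    for s,cc in blobs(m,10): print(n,"hole",s,cc[0]+c[0]-w,cc[1]+c[1]-w)
E
```

```text
s red [([226, 198, 16, 14, 157], [233.5, 203.5]), ([286, 214, 20, 37, 494], [296.0, 233.1]), ([431, 312, 21, 34, 486], [442.1, 330.0])] blue [([299, 191, 16, 13, 166], [306.3, 196.7]), ([463, 288, 21, 32, 446], [474.0, 304.5])]
t red [([316, 213, 17, 19, 264], [324.1, 222.2]), ([460, 213, 17, 17, 129], [467.9, 221.4]), ([144, 257, 20, 16, 253], [154.2, 264.1])] blue [([14, 244, 13, 12, 65], [20.0, 250.1]), ([443, 294, 17, 17, 220], [450.9, 302.2]), ([155, 299, 20, 17, 249], [164.8, 307.0]), ([0, 400, 37, 80, 239], [15.1, 434.4])]
scene disc 233.75040817260742 209.7284812927246 ((24.36619758605957, 36.18797302246094), 86.7387924194336) (12, 18, 37, 25)
top disc 465.8690128326416 223.24542808532715 ((37.835487365722656, 39.52254867553711), 129.5972442626953) (10, 11, 39, 39)
scene hole [0, 0, 28, 7, 102] 350.8 216.9
top hole [9, 9, 10, 10, 77] 337.7 297.7
```

View pics/c.png

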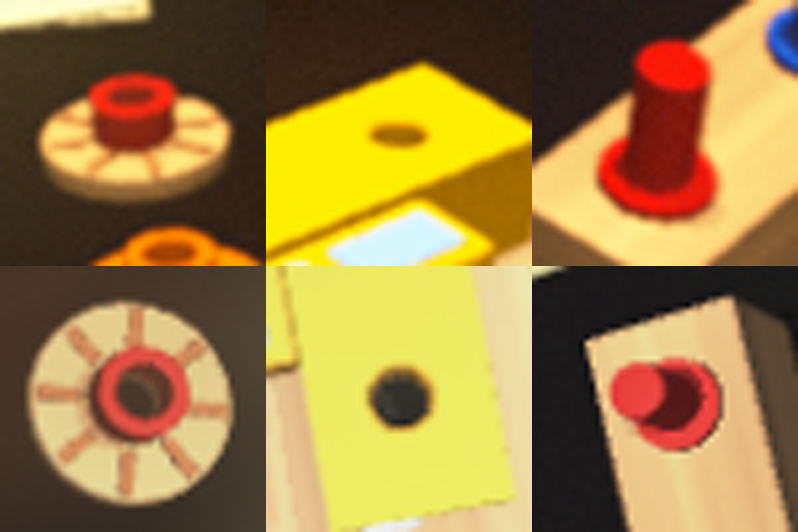

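Crops: the red-hub wheel lies hub up; its hub top is at scene (233.6,201.6) / top (467.9,221.1). The hole mouth is at scene (353.6,229.0) / top (337.7,297.7). The red cap top is at scene (444.1,317.0) / top (148.5,262.3), its collar at scene (441.3,338) / top (156.4,264.3).

```bash
python3 - <<'E'
from h import *
def show(n,ps,pt,z):
    P,e=tri(ps,pt);print(n,P.round(4),"gap",round(e,4),"planes z",z,plane("scene",ps,z)[:2].round(4),plane("top",pt,z)[:2].round(4))
show("hub top",(233.6,201.6),(467.9,221.1),.032)
show("disc",(233.75,209.7),(465.9,223.2),.009)
show("hole",(353.6,229.0),(337.7,297.7),.060)
show("cap",(444.1,317.0),(148.5,262.3),.113)
show("collar",(441.3,338),(156.4,264.3),.073)
S=cv2.imread("pics/scene0.png");T=cv2.imread("pics/top0.png")
show("redblob",(442.1,330),(154.2,264.1),.085)
show("blueblob",(474,304.5),(164.8,307),.085)
show("fitted cap",(296,218),(324,221),.137)
E
```

```text
hub top [ 0.6108 -0.3145  0.0319] gap 0.0007 planes z 0.032 [ 0.6111 -0.3147] [ 0.6105 -0.3143]
disc [ 0.6111 -0.3163  0.0094] gap 0.0008 planes z 0.009 [ 0.6111 -0.3174] [ 0.6108 -0.3162]
hole [ 0.4552 -0.032   0.0584] gap 0.0011 planes z 0.06 [ 0.4572 -0.03  ] [ 0.4546 -0.0317]
cap [0.5289 0.3376 0.111 ] gap 0.0015 planes z 0.113 [0.5314 0.3391] [0.528  0.3374]
collar [0.5293 0.3376 0.0693] gap 0.001 planes z 0.073 [0.5321 0.341 ] [0.5291 0.3359]
redblob [0.5282 0.3363 0.0841] gap 0.0002 planes z 0.085 [0.5291 0.337 ] [0.528  0.3361]
blueblob [0.4413 0.3117 0.0857] gap 0.0012 planes z 0.085 [0.44   0.3114] [0.4417 0.3115]
fitted cap [ 0.5996 -0.0105  0.1321] gap 0.0063 planes z 0.137 [ 0.6058 -0.0052] [ 0.5958 -0.0089]
```

>>> play_rows(
  rows=[
    [0.085,[0.047,-0.0077,0],0],
    [0.085,[0.047,-0.0077,0],0],
    [0.085,[0.047,-0.0077,0],0],
    [0.085,[0.047,-0.0077,0],0],
    [0.085,[0.047,-0.0077,0],0],
    [0.085,[0.047,-0.0077,0],0],
    [0.085,[0.047,-0.0077,0],0],
    [0.085,[0.047,-0.0077,0],0],
    [0.085,[0.047,-0.0077,0],0],
  ],
  grip_force=40,
)

```text
time_s: 1.23
tcp_pos: [0.5734, -0.3325, 0.2255]
tool_rot: [-3.133, 0.002, 0.328]
contact_force: [-0.2, -0.2, 0.2]
gripper_width: 0.998
```

```bash
cat >> h.py <<'E'
def go(P):
    s=r.sense();y=s["tool_rot"][2];d=np.array(P)-s["tcp_pos"];c,q=np.cos(y),np.sin(y)
    print("t",round(s["time_s"],2),"tcp",s["tcp_pos"].round(4),"rot",s["tool_rot"].round(3),"F",s["contact_force"].round(1),"w",round(s["gripper_width"]*85.4,1))
    print("tool shift",np.round([d[0]*c+d[1]*q,d[0]*q-d[1]*c,-d[2]],4))
E
python3 -c "
from h import *
go((.611,-.315,.10))"
```

```text
t 1.23 tcp [ 0.5734 -0.3325  0.2255] rot [-3.133e+00  2.000e-03  3.280e-01] F [-0.2 -0.2  0.2] w 85.3
tool shift [ 0.0412 -0.0044  0.1255]
```

>>> play_rows(
  rows=[
    [0.085,[0.022,-0.0022,0.03],0],
    [0.085,[0.021,-0.0022,0.045],0],
    [0.085,[0,0,0.045],0],
    [0.085,[0,0,0.01],0],
    [0.085,[0,0,0],0],
  ],
)

```text
time_s: 1.85
tcp_pos: [0.6165, -0.3096, 0.0916]
tool_rot: [-3.133, 0.002, 0.333]
contact_force: [0.6, -0.1, 0.6]
gripper_width: 0.997
```

```bash
python3 -c "
from h import *
go((.611,-.315,.011))
cv2.imwrite('pics/s1.png',cv2.resize(get_image('scene')[100:300,150:400],(800,640))[:600])"
```

```text
t 1.85 tcp [ 0.6165 -0.3096  0.0916] rot [-3.133e+00  2.000e-03  3.330e-01] F [ 0.6 -0.1  0.6] w 85.1
tool shift [-0.0069  0.0033  0.0806]
```

>>> play_rows(
  rows=[
    [0.085,[-0.007,0.0033,0.02],0],
    [0.085,[0,0,0.02],0],
    [0.085,[0,0,0.015],0],
    [0.085,[0,0,0],0],
    [0.085,[0,0,0],0],
  ],
)

```text
time_s: 2.52
tcp_pos: [0.6119, -0.3175, 0.0373]
tool_rot: [-3.138, -0.002, 0.332]
contact_force: [0.0, 0.2, -0.4]
gripper_width: 0.993
```

```bash
python3 -c "
from h import *
go((.611,-.315,.011))"
```

```text
t 2.52 tcp [ 0.6119 -0.3175  0.0373] rot [-3.138e+00 -2.000e-03  3.320e-01] F [ 0.   0.2 -0.4] w 84.8
tool shift [ 0.     -0.0026  0.0263]
```

>>> play_rows(
  rows=[
    [0.085,[0,-0.0026,0.012],0],
    [0.085,[0,0,0.01],0],
    [0.085,[0,0,0.003],0],
    [0.085,[0,0,0.0],0],
    [0.085,[0,0,0],0],
  ],
)

```text
time_s: 3.15
tcp_pos: [0.6117, -0.315, 0.0116]
tool_rot: [-3.14, -0.003, 0.332]
contact_force: [-0.3, 0.6, 0.2]
gripper_width: 0.997
```

```bash
python3 -c "
from h import *
go((.611,-.315,.011))
cv2.imwrite('pics/s1.png',cv2.resize(get_image('scene')[130:280,150:350],(800,600)))"
```

```text
t 3.15 tcp [ 0.6117 -0.315   0.0116] rot [-3.14e+00 -3.00e-03  3.32e-01] F [-0.3  0.6  0.2] w 85.1
tool shift [-0.0007 -0.0002  0.0006]
```

View pics/s1.png

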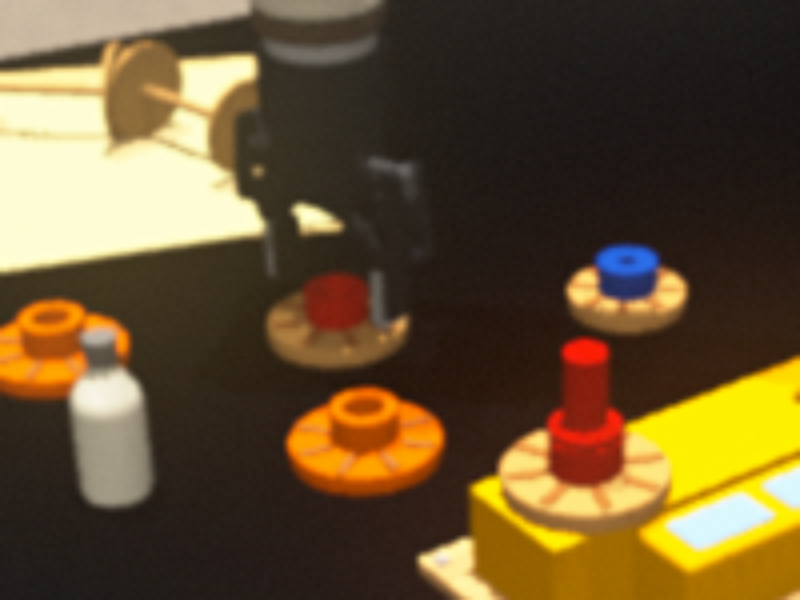

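The open fingers stand astride the red hub (crop (337,300)) above the disc with no contact force, so I close.

>>> play_rows(
  rows=[
    [0,[0,0,0],0],
    [0,[0,0,0],0],
    [0,[0,0,0],0],
    [0,[0,0,0],0],
    [0,[0,0,0],0],
    [0,[0,0,0],0],
    [0,[0,0,0],0],
    [0,[0,0,0],0],
  ],
  grip_force=40,
)

```text
time_s: 4.2
tcp_pos: [0.6122, -0.3154, 0.0127]
tool_rot: [-3.141, -0.004, 0.332]
contact_force: [0.3, -0.4, 0.8]
gripper_width: 0.417
```

>>> play_rows(
  rows=[
    [0,[0,0,-0.02],0],
    [0,[0,0,-0.03],0],
    [0,[0,0,-0.04],0],
    [0,[0,0,-0.04],0],
    [0,[0,0,-0.04],0],
    [0,[0,0,0],0],
  ],
)

```text
time_s: 4.95
tcp_pos: [0.6124, -0.3162, 0.1954]
tool_rot: [3.138, -0.007, 0.332]
contact_force: [-0.0, -0.4, 0.3]
gripper_width: 0.419
```

```bash
python3 -c "
from h import *
go((.4555,-.0315,.20))
cv2.imwrite('pics/s2.png',cv2.resize(get_image('scene')[90:240,150:350],(800,600)))"
```

```text
t 4.95 tcp [ 0.6124 -0.3162  0.1954] rot [ 3.138 -0.007  0.332] F [-0.  -0.4  0.3] w 35.8
tool shift [-0.0555 -0.3203 -0.0046]
```

View pics/s2.png

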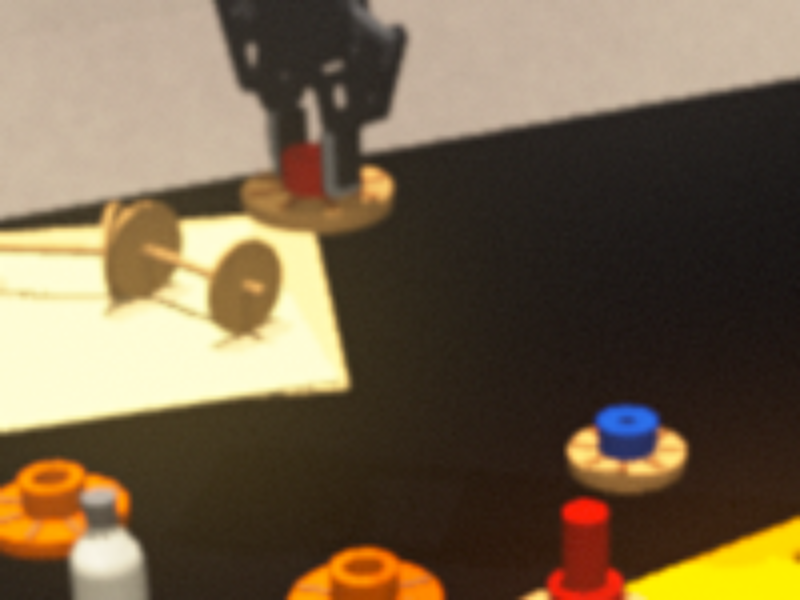

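The wheel is held level by its hub (crop (315,170)). Moving it over the hole.

>>> play_rows(
  rows=[
    [0,[-0.006,-0.025,0],0],
    [0,[-0.006,-0.035,0],0],
    [0,[-0.006,-0.035,0],0],
    [0,[-0.006,-0.035,0],0],
    [0,[-0.006,-0.035,0],0],
    [0,[-0.006,-0.035,0],0],
    [0,[-0.006,-0.035,0],0],
    [0,[-0.006,-0.035,0],0],
    [0,[-0.003,-0.02,0],0],
    [0,[0,0,0],0],
    [0,[0,0,0],0],
  ],
)

```text
time_s: 6.38
tcp_pos: [0.4554, -0.0465, 0.1803]
tool_rot: [-3.124, 0.013, 0.331]
contact_force: [0.2, -0.7, -0.7]
gripper_width: 0.419
```

```bash
python3 -c "
from h import *
go((.4555,-.0315,.115))"
```

```text
t 6.38 tcp [ 0.4554 -0.0465  0.1803] rot [-3.124  0.013  0.331] F [ 0.2 -0.7 -0.7] w 35.8
tool shift [ 0.005  -0.0141  0.0653]
```

>>> play_rows(
  rows=[
    [0,[0.005,-0.013,0.01],0],
    [0,[0,0,0.025],0],
    [0,[0,0,0.02],0],
    [0,[0,0,0],0],
    [0,[0,0,0],0],
  ],
)

```text
time_s: 7.0
tcp_pos: [0.4565, -0.0316, 0.1228]
tool_rot: [-3.123, 0.012, 0.327]
contact_force: [-0.1, -0.9, 0.5]
gripper_width: 0.415
```

```bash
python3 -c "
from h import *
go((.4555,-.0315,.074))
cv2.imwrite('pics/s3.png',np.hstack([cv2.resize(get_image('scene')[160:300,270:410],(400,400)),cv2.resize(get_image('top')[230:350,280:400],(400,400))]))"
```

```text
t 7.0 tcp [ 0.4565 -0.0316  0.1228] rot [-3.123  0.012  0.327] F [-0.1 -0.9  0.5] w 35.4
tool shift [-0.0009 -0.0004  0.0488]
```

View pics/s3.png

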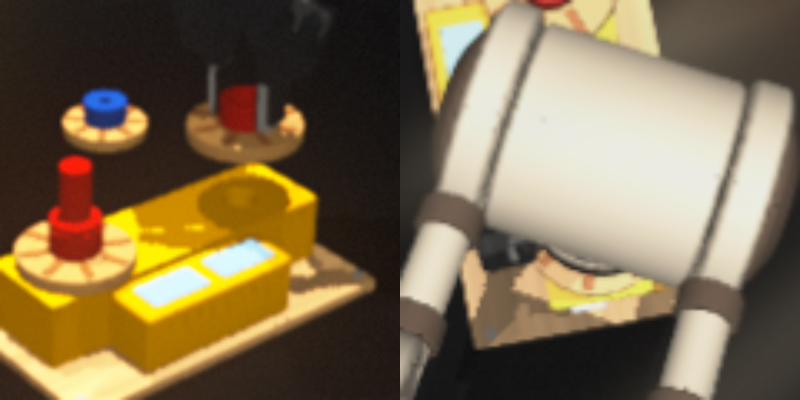

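The wheel hangs over the hole above the car (scene crop (245,130)), held level. Lowering.

>>> play_rows(
  rows=[
    [0,[-0.001,0,0.015],0],
    [0,[0,0,0.015],0],
    [0,[0,0,0.009],0],
    [0,[0,0,0.003],0],
    [0,[0,0,0],0],
    [0,[0,0,0],0],
  ],
)

```text
time_s: 7.85
tcp_pos: [0.4553, -0.0317, 0.0788]
tool_rot: [-3.124, 0.011, 0.327]
contact_force: [0.6, -0.1, -0.1]
gripper_width: 0.417
```

```bash
python3 -c "
from h import *
go((.4555,-.0315,.074))"
```

```text
t 7.85 tcp [ 0.4553 -0.0317  0.0788] rot [-3.124  0.011  0.327] F [ 0.6 -0.1 -0.1] w 35.6
tool shift [ 0.0002 -0.0001  0.0048]
```

>>> play_rows(
  rows=[
    [0,[0,0,0.003],0],
    [0,[0,0,0.002],0],
    [0,[0,0,0.001],0],
    [0,[0,0,0],0],
  ],
)

```text
time_s: 8.35
tcp_pos: [0.4559, -0.0318, 0.0734]
tool_rot: [-3.126, 0.01, 0.327]
contact_force: [-0.9, -1.3, -0.3]
gripper_width: 0.422
```

```bash
python3 -c "
from h import *
go((.4555,-.0315,.0735))"
```

```text
t 8.35 tcp [ 0.4559 -0.0318  0.0734] rot [-3.126  0.01   0.327] F [-0.9 -1.3 -0.3] w 36.0
tool shift [-0.0003 -0.0004 -0.0001]
```

>>> play_rows(
  rows=[
    [0.05,[0,0,0],0],
    [0.07,[0,0,0],0],
    [0.085,[0,0,0],0],
    [0.085,[0,0,0],0],
    [0.085,[0,0,0],0],
    [0.085,[0,0,-0.02],0],
    [0.085,[0,0,-0.04],0],
    [0.085,[0,0,-0.05],0],
    [0.085,[0,0,-0.03],0],
  ],
)

```text
time_s: 9.48
tcp_pos: [0.4557, -0.0328, 0.2143]
tool_rot: [-3.121, 0.015, 0.327]
contact_force: [1.1, -0.1, 0.2]
gripper_width: 0.997
```

```bash
python3 -c "
from h import *
go((.5287,.337,.22))"
```

```text
t 9.47 tcp [ 0.4557 -0.0328  0.2143] rot [-3.121  0.015  0.327] F [ 1.1 -0.1  0.2] w 85.2
tool shift [ 0.1878 -0.3268 -0.0057]
```

>>> play_rows(
  rows=[
    [0.085,[0.02,-0.035,0],0.02],
    [0.085,[0.02,-0.035,0],0.02],
    [0.085,[0.02,-0.035,0],0],
    [0.085,[0.02,-0.035,0],0],
    [0.085,[0.02,-0.035,0],0],
    [0.085,[0.02,-0.035,0],0],
    [0.085,[0.02,-0.035,0],0],
    [0.085,[0.02,-0.035,0],0],
    [0.085,[0.02,-0.035,0],0],
    [0.085,[0,0,0],0],
    [0.085,[0,0,0],0],
  ],
)

```text
time_s: 10.85
tcp_pos: [0.5426, 0.3304, 0.2207]
tool_rot: [-3.128, 0.009, 0.283]
contact_force: [-0.0, -0.3, 0.6]
gripper_width: 0.994
```

```bash
python3 - <<'E'
from h import *
go((.5287,.337,.14))
S=get_image('scene');T=get_image('top');cv2.imwrite('pics/s4s.png',S);cv2.imwrite('pics/s4t.png',T)
cv2.imwrite('pics/s4.png',np.hstack([cv2.resize(S[180:280,305:405],(400,400),interpolation=2),cv2.resize(T[250:350,290:390],(400,400),interpolation=2)]))
E
```

```text
t 10.85 tcp [0.5426 0.3304 0.2207] rot [-3.128  0.009  0.283] F [-0.  -0.3  0.6] w 84.9
tool shift [-0.0115 -0.0102  0.0807]
```

View pics/s4.png

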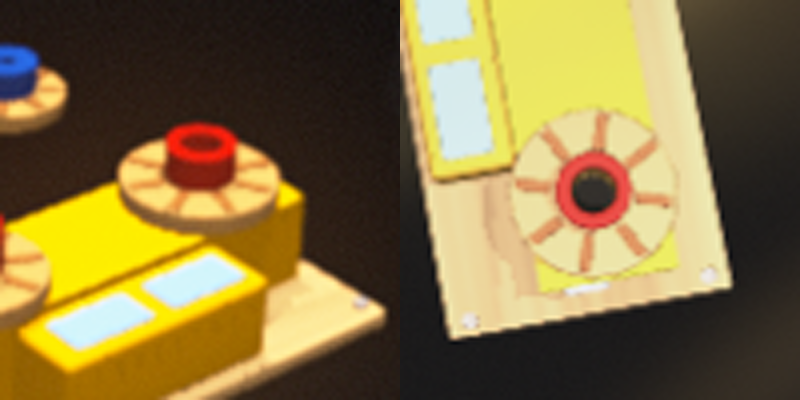

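The wheel lies flat on the car. Hub top is at scene (354.9,214.6) / top (338.1,296.9), with the dark hole visible through it.

```bash
python3 - <<'E'
from h import *
P,e=tri((354.9,214.6),(338.1,296.9));print(P,e,plane("top",(338.1,296.9),.092),plane("scene",(354.9,214.6),.092))
print(plane("top",(337.7,297.7),.06), "expected top hub px if aligned",proj("top",(.455,-.032,.092)))
E
```

```text
[ 0.45434763 -0.03212719  0.0925492 ] 6.680927998871928e-05 [ 0.4543526  -0.03211443  0.092     ] [ 0.45380516 -0.03298937  0.092     ]
[ 0.45464724 -0.03166158  0.06      ] expected top hub px if aligned [338.03172725 296.56707976]
```

>>> play_rows(
  rows=[
    [0.085,[-0.0115,-0.0102,0.02],0],
    [0.085,[0,0,0.03],0],
    [0.085,[0,0,0.02],0],
    [0.085,[0,0,0],0],
    [0.085,[0,0,0],0],
  ],
)

```text
time_s: 11.58
tcp_pos: [0.529, 0.3332, 0.1521]
tool_rot: [-3.128, 0.005, 0.276]
contact_force: [0.6, -0.6, 0.6]
gripper_width: 0.994
```

```bash
python3 -c "
from h import *
go((.5287,.337,.079))"
```

```text
t 11.57 tcp [0.529  0.3332 0.1521] rot [-3.128  0.005  0.276] F [ 0.6 -0.6  0.6] w 84.9
tool shift [ 0.0008 -0.0038  0.0731]
```

The wheel is aligned with the hole to about 1 mm, at the expected height. Next is the pin.

>>> play_rows(
  rows=[
    [0.085,[0.0008,-0.0038,0.01],0],
    [0.085,[0,0,0.02],0],
    [0.085,[0,0,0.02],0],
    [0.085,[0,0,0.01],0],
    [0.085,[0,0,0],0],
    [0.085,[0,0,0],0],
  ],
)

```text
time_s: 12.32
tcp_pos: [0.5287, 0.338, 0.0889]
tool_rot: [-3.128, 0.004, 0.276]
contact_force: [0.7, -0.4, 0.3]
gripper_width: 0.996
```

```bash
python3 -c "
from h import *
go((.5287,.337,.079))"
```

```text
t 12.32 tcp [0.5287 0.338  0.0889] rot [-3.128  0.004  0.276] F [ 0.7 -0.4  0.3] w 85.1
tool shift [-0.0003  0.001   0.0099]
```

>>> play_rows(
  rows=[
    [0.085,[0,0.001,0.006],0],
    [0.085,[0,0,0.003],0],
    [0.085,[0,0,0],0],
    [0,[0,0,0],0],
    [0,[0,0,0],0],
    [0,[0,0,0],0],
    [0,[0,0,0],0],
    [0,[0,0,0],0],
    [0,[0,0,0],0],
    [0,[0,0,0],0],
    [0,[0,0,0],0],
  ],
  grip_force=50,
)

```text
time_s: 13.7
tcp_pos: [0.5303, 0.3377, 0.0813]
tool_rot: [-3.127, 0.0, 0.276]
contact_force: [0.3, 0.4, 0.1]
gripper_width: 0.242
```

>>> play_rows(
  rows=[
    [0,[0,0,-0.015],0],
    [0,[0,0,-0.025],0],
    [0,[0,0,-0.03],0],
    [0,[0,0,-0.03],0],
    [0,[0,0,-0.03],0],
    [0,[0,0,-0.03],0],
    [0,[0,0,0],0],
  ],
)

```text
time_s: 14.58
tcp_pos: [0.5309, 0.3352, 0.2513]
tool_rot: [-3.127, -0.002, 0.276]
contact_force: [0.3, -0.3, -1.8]
gripper_width: 0.246
```

```bash
python3 -c "
from h import *
go((.4545,-.032,.24))
S=get_image('scene');T=get_image('top')
cv2.imwrite('pics/s5.png',np.hstack([cv2.resize(S[200:400,380:530],(400,533)),cv2.resize(T[200:350,100:212],(400,533))]))"
```

```text
t 14.57 tcp [0.5309 0.3352 0.2513] rot [-3.127e+00 -2.000e-03  2.760e-01] F [ 0.3 -0.3 -1.8] w 21.0
tool shift [-0.1735  0.3325  0.0113]
```

View pics/s5.png

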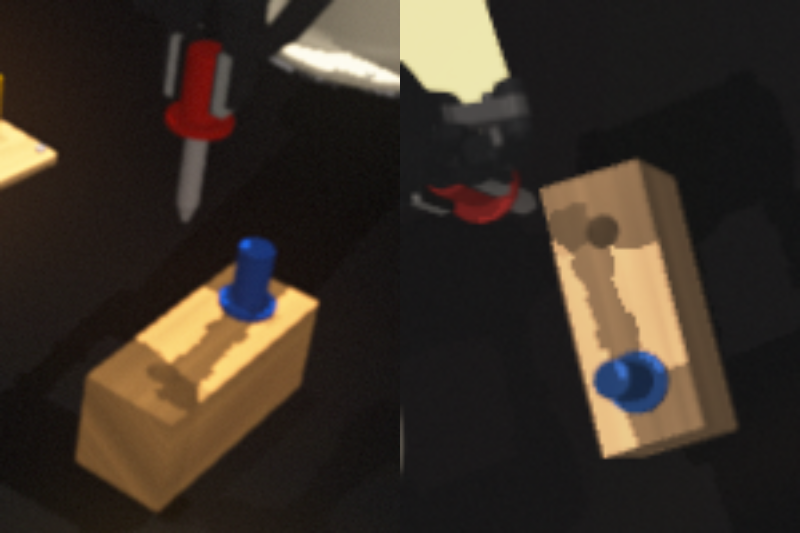

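The red pin is held upright and clear; the blue pin still stands in the rack. Carrying the pin to the hole.

>>> play_rows(
  rows=[
    [0,[-0.015,0.028,0],0],
    [0,[-0.018,0.035,0],0],
    [0,[-0.018,0.035,0],0],
    [0,[-0.018,0.035,0],0],
    [0,[-0.018,0.035,0],0],
    [0,[-0.018,0.035,0],0],
    [0,[-0.018,0.035,0],0],
    [0,[-0.018,0.035,0],0],
    [0,[-0.015,0.03,0],0],
    [0,[0,0,0],0],
    [0,[0,0,0],0],
  ],
)

```text
time_s: 16.05
tcp_pos: [0.4468, -0.0087, 0.2219]
tool_rot: [-3.117, 0.042, 0.277]
contact_force: [0.1, -1.1, -0.7]
gripper_width: 0.244
```

```bash
python3 -c "
from h import *
go((.456,-.0315,.20))"
```

```text
t 16.05 tcp [ 0.4468 -0.0087  0.2219] rot [-3.117  0.042  0.277] F [ 0.1 -1.1 -0.7] w 20.9
tool shift [0.0026 0.0244 0.0219]
```

```bash
cat >> h.py <<'E'
from scipy.spatial.transform import Rotation as Ro
def go2(P,L=.0753):
    s=r.sense();R=Ro.from_euler("xyz",s["tool_rot"]).as_matrix();t=s["tcp_pos"]
    print("t",round(s["time_s"],2),"tcp",t.round(4),"rot",s["tool_rot"].round(3),"F",s["contact_force"].round(1),"tip",(t+L*R[:,2]).round(4))
    print("tool shift tcp->P",(R.T@(np.array(P)-t)).round(4)," per -10mm world z",(R.T@[0,0,-.01]).round(5))
E
python3 -c "
from h import *
go2((.456,-.0315,.20))"
```

```text
t 16.05 tcp [ 0.4468 -0.0087  0.2219] rot [-3.117  0.042  0.277] F [ 0.1 -1.1 -0.7] tip [ 0.4433 -0.0078  0.1466]
tool shift tcp->P [0.0035 0.0249 0.0211]  per -10mm world z [0.00042 0.00024 0.00999]
```

>>> play_rows(
  rows=[
    [0,[0.003,0.012,0.006],0],
    [0,[0.002,0.011,0.006],0],
    [0,[0,0.002,0],0],
    [0,[0,0,0],0],
    [0,[0,0,0],0],
  ],
)

```text
time_s: 16.68
tcp_pos: [0.4585, -0.0308, 0.2068]
tool_rot: [-3.115, 0.043, 0.28]
contact_force: [-0.0, 0.8, -0.6]
gripper_width: 0.243
```

```bash
python3 -c "
from h import *
go2((.458,-.032,.18))
S=get_image('scene');T=get_image('top')
cv2.imwrite('pics/s6.png',cv2.resize(S[140:260,290:430],(700,600)))"
```

```text
t 16.68 tcp [ 0.4585 -0.0308  0.2068] rot [-3.115  0.043  0.28 ] F [-0.   0.8 -0.6] tip [ 0.4549 -0.0298  0.1316]
tool shift tcp->P [0.0003 0.0017 0.0268]  per -10mm world z [0.00043 0.00026 0.00999]
```

View pics/s6.png

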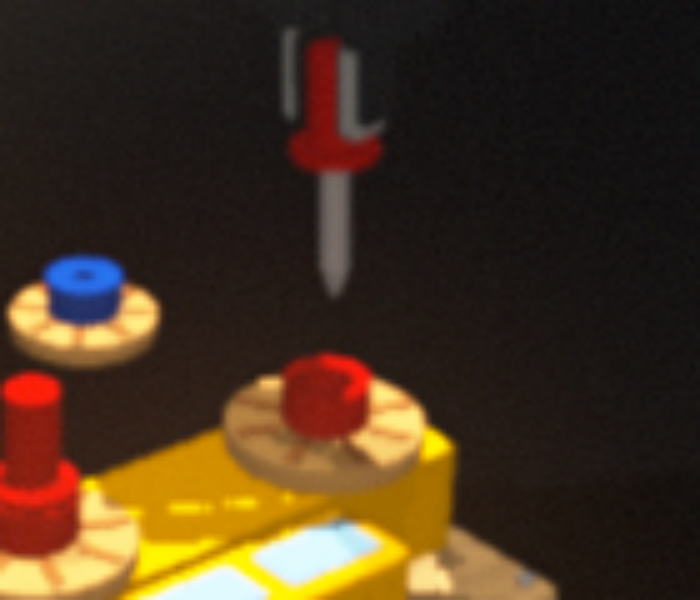

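The tip is at scene pixel (356.9,199.3), just above the hub's hole at crop (326,370).

```bash
python3 -c "
from h import *
print(proj('scene',(.4549,-.0298,.1316)),proj('scene',(.4545,-.032,.1316)))
print(proj('scene',(.4649,-.0298,.1316)),proj('scene',(.4549,-.0198,.1316)))"
```

```text
[356.19493955 198.25439274] [355.77515817 197.77811012]
[352.03348436 199.30720393] [358.8765641  200.24442745]
```

>>> play_rows(
  rows=[
    [0,[0,0.003,0.006],0],
    [0,[0.0004,0.0003,0.01],0],
    [0,[0.0004,0.0003,0.008],0],
    [0,[0,0,0],0],
    [0,[0,0,0],0],
  ],
)

```text
time_s: 17.4
tcp_pos: [0.4588, -0.0336, 0.1807]
tool_rot: [-3.115, 0.044, 0.281]
contact_force: [0.9, 0.9, -1.8]
gripper_width: 0.244
```

```bash
python3 -c "
from h import *
go2((.458,-.0335,.16))"
```

```text
t 17.4 tcp [ 0.4588 -0.0336  0.1807] rot [-3.115  0.044  0.281] F [ 0.9  0.9 -1.8] tip [ 0.455  -0.0326  0.1055]
tool shift tcp->P [0.0002 0.0002 0.0207]  per -10mm world z [0.00044 0.00026 0.00999]
```

>>> play_rows(
  rows=[
    [0,[0.0002,0.0002,0.008],0],
    [0,[0.0003,0.0002,0.01],0],
    [0,[0.0003,0.0002,0.008],0],
    [0,[0.0,0,0.004],0],
    [0,[0,0,0],0],
  ],
)

```text
time_s: 18.02
tcp_pos: [0.4581, -0.0335, 0.1484]
tool_rot: [-3.115, 0.044, 0.281]
contact_force: [-0.6, -0.5, -1.1]
gripper_width: 0.244
```

```bash
python3 -c "
from h import *
go2((.456,-.0325,.107))"
```

```text
t 18.02 tcp [ 0.4581 -0.0335  0.1484] rot [-3.115  0.044  0.281] F [-0.6 -0.5 -1.1] tip [ 0.4543 -0.0325  0.0732]
tool shift tcp->P [ 0.0001 -0.0005  0.0415]  per -10mm world z [0.00044 0.00027 0.00999]
```

>>> play_rows(
  rows=[
    [0,[0,0,0.008],0],
    [0,[0,0,0.009],0],
    [0,[0,0,0.008],0],
    [0,[0,0,0.004],0],
    [0,[0,0,0],0],
  ],
)

```text
time_s: 18.65
tcp_pos: [0.4566, -0.0331, 0.1175]
tool_rot: [-3.115, 0.044, 0.281]
contact_force: [-0.0, 0.1, -1.4]
gripper_width: 0.241
```

```bash
python3 -c "
from h import *
go2((.456,-.0325,.106))"
```

```text
t 18.65 tcp [ 0.4566 -0.0331  0.1175] rot [-3.115  0.044  0.281] F [-0.   0.1 -1.4] tip [ 0.4529 -0.0321  0.0423]
tool shift tcp->P [ 0.0001 -0.0005  0.0115]  per -10mm world z [0.00044 0.00026 0.00999]
```

>>> play_rows(
  rows=[
    [0,[0,0,0.005],0],
    [0,[0,0,0.003],0],
    [0,[0,0,0.002],0],
    [0,[0,0,0.001],0],
    [0,[0,0,0],0],
  ],
)

```text
time_s: 19.27
tcp_pos: [0.4565, -0.0331, 0.1063]
tool_rot: [-3.116, 0.043, 0.281]
contact_force: [-0.4, 0.1, -1.0]
gripper_width: 0.245
```

```bash
python3 -c "
from h import *
go2((.456,-.0325,.105))"
```

```text
t 19.27 tcp [ 0.4565 -0.0331  0.1063] rot [-3.116  0.043  0.281] F [-0.4  0.1 -1. ] tip [ 0.4529 -0.0321  0.0311]
tool shift tcp->P [-0.0003 -0.0007  0.0013]  per -10mm world z [0.00043 0.00026 0.00999]
```

>>> play_rows(
  rows=[
    [0,[0,0,0.001],0],
    [0,[0,0,0],0],
    [0.035,[0,0,0],0],
    [0.045,[0,0,0],0],
    [0.085,[0,0,0],0],
    [0.085,[0,0,0],0],
    [0.085,[0,0,0],0],
    [0.085,[0,0,-0.02],0],
    [0.085,[0,0,-0.04],0],
    [0.085,[0,0,-0.05],0],
    [0.085,[0,0,-0.03],0],
    [0.085,[0,0,0],0],
  ],
)

```text
time_s: 20.78
tcp_pos: [0.4631, -0.0349, 0.2491]
tool_rot: [-3.116, 0.043, 0.281]
contact_force: [0.7, -0.0, -1.1]
gripper_width: 0.997
```

>>> play_rows(
  rows=[
    [0.085,[0.01,0.04,0],0],
    [0.085,[0.01,0.04,0],0],
    [0.085,[0.01,0.04,0],0],
    [0.085,[0.01,0.04,0],0],
    [0.085,[0.01,0.04,0],0],
    [0.085,[0.01,0.04,0],0],
    [0.085,[0,0,0],0],
    [0.085,[0,0,0],0],
  ],
)

```text
time_s: 21.78
tcp_pos: [0.5852, -0.2516, 0.2232]
tool_rot: [-3.1, 0.056, 0.283]
contact_force: [0.3, 0.6, -0.0]
gripper_width: 0.995
```

```bash
python3 - <<'E'
from h import *
go2((.5,-.2,.2))
S=get_image('scene');T=get_image('top');cv2.imwrite('pics/s7s.png',S);cv2.imwrite('pics/s7t.png',T)
for n,im in(("s",S),("t",T)): print(n,"red",blobs(red(im)),"blue",blobs(blue(im)))
cv2.imwrite('pics/s7.png',np.hstack([cv2.resize(S[170:270,305:405],(400,400),interpolation=2),cv2.resize(T[250:350,290:390],(400,400),interpolation=2)]))
E
```

```text
t 21.77 tcp [ 0.5852 -0.2516  0.2232] rot [-3.1    0.056  0.283] F [ 0.3  0.6 -0. ] tip [ 0.5802 -0.2497  0.1481]
tool shift tcp->P [-0.066  -0.0721  0.03  ]  per -10mm world z [0.00056 0.00042 0.00998]
s red [([345, 193, 20, 34, 457], [354.8, 210.6]), ([286, 214, 20, 37, 509], [295.9, 233.3])] blue [([298, 191, 17, 13, 169], [306.4, 196.6]), ([463, 288, 21, 32, 437], [474.0, 304.6])]
t red [([316, 213, 17, 19, 264], [324.1, 222.2]), ([329, 288, 19, 19, 277], [338.1, 297.0])] blue [([14, 244, 13, 12, 65], [20.0, 250.1]), ([155, 299, 20, 17, 249], [164.8, 307.0]), ([0, 400, 37, 80, 240], [15.1, 434.5])]
```

View pics/s7.png

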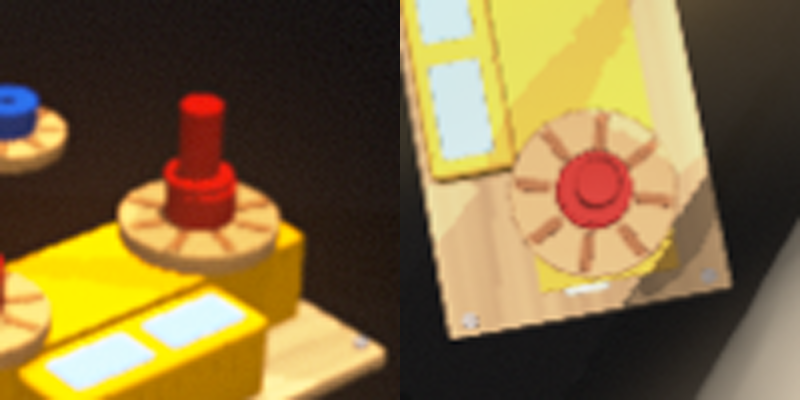

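The wheel is flat and the pin upright, its collar on the hub. The cap top is at scene (355.4,194.9) / top (338.8,294.6). The blue pin's pixels match the start.

```bash
python3 - <<'E'
from h import *
print(tri((355.4,194.9),(338.8,294.6)))
r.sign_off()
E
```

```text
(array([ 0.45561348, -0.03278436,  0.13808882]), np.float64(0.0005961913417137456))
the job is handed in; nothing more can be done
```

The red-hubbed wheel is on the car over the bare axle hole, and the red-capped pin is pushed down through both. I let go, moved the arm clear and handed the job in at about 22 s. No verdict came back.

What the checks showed:
- **Wheel:** it lay flat before the pin came. The hub top measured (0.454, −0.032, 0.0925) m and the hole about (0.455, −0.032), so they line up to about 1 mm at the expected height.
- **Pin:** after release, the cap top measured (0.456, −0.033, 0.138) m. A seated pin should read 0.137, so the collar is on the hub, and it looks upright in both views.
- **Blue pin:** its pixels match those at the start to within 0.1 px in both views.
- **Forces:** readings between moves stayed under about 2 N; I did not record peaks during them.

**Disagreements:** the tool had drifted to a tilt of about 0.05 rad by the time the pin went in, which the hole's clearance absorbed. Single-view estimates differed by up to about 2.6 mm for the hole and 5.9 mm for the pin's collar. I used the two-view values, whose rays met to within 1.5 mm for the parts I handled.

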